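Select the test force and start the hardness test

ROBOT

A 6-joint arm with a two-finger parallel gripper is mounted at the origin on the work surface. World frame = base frame: x ahead of the robot, y to its left, z up, the work surface at z = 0. Lengths are in m, angles in rad, forces in N, time in s.
With the tool pointing down it reaches from about 0.225 to 0.875 m from the base axis. Payload 3.4 kg.
Tool frame: the origin (TCP) lies at the very end of the fingers, on their centre line; the grasp point (between the pads) lies 19 mm behind it (manip.hold_point_z is the distance from the TCP to the grasp point, in m); z points along the fingers, y is the line along which they close (so a half turn about z gives the same grasp; the last joint's range is limited). The gripper opens to 85 mm and grips with 20 to 120 N. Pads are 22 mm wide; open, the fingers measure 114 mm over their backs; the gripper's body (76 mm by 85 mm) begins 54 mm behind the grasp point. The pads swing forward as they close: fully open they stand 13 mm farther back than shut.
Start: joints at [-1.239, 0.276, 1.505, -0, 1.361, -0.121], TCP at [0.252, -0.517, 0.231] pointing down, gripper open.
Joint ranges: [-2.89, 2.89], [-0.75, 2.08], [0.22, 2.7], [-1.18, 4.32], [0.11, 2.71], [-2.7, 2.7]. Speed limits (rad/s): [2.57, 2.57, 3.14, 3.14, 3.14, 3.14].

INTERFACE

Orientations are given as a unit quaternion [w, x, y, z].
In Python, from rig import readout, viewer, order, manip gives the robot as it stands. The module is installed in compiled form; this text tells all that it offers.
- The arm moves only by the tool send_rows, never from a script. Its arguments are lists of equal length, an entry for each row: "xyz": the shift along the world's x, y, z in m, a list of three; "delta_rot": the turn, a rotation vector about the world's x, y, z in degrees, a list of three. In form: {"xyz": [[tx, ty, tz], ...], "delta_rot": [[wx, wy, wz], ...]}. A call has 1 to 12 rows; each row shifts and turns the commanded pose from where the row before left it; what a row does not reach is not made up. A row lasts 1/10 s, in which the tool goes at most 50 mm and 8.59 degrees, less where a joint would pass 70% of its speed; a pose out of reach is approached as far as the arm can. A call with a gripper value outside its range is refused whole. "gripper" is the finger opening in m, from 0 to 0.0854, set as the call begins (left out, the last holds). The fingers move at their own pace and stop on an object; "force" is the grip in N (left out, the last holds). Time passes only in rows, so rows that do not move let the fingers close. It gives the time, the measured TCP pose, the force, the opening and the grip force at its end, in the units of the state.
- readout.get_state(): the state, without advancing time (a new reading comes with each control period).
- viewer.get_image(name): name is "scene" or "top" or "wrist"; returns a dict with "color" (384x512x3 uint8, red, green, blue), "depth" (384x512 float32, m along the optical axis (not along the pixel's ray), 0 where there is no reading), "K" (3x3 intrinsics, pixels), "camera_from_world" (4x4, takes a point from world to camera coordinates). Camera axes: x right, y up, looking along -z (the intrinsics and any distortion apply to the point x, -y, -z); pixel columns grow to the right and rows downward; lengths in m; the calibration is good to about 2 mm. A picture is of the moment at which its call begins.
- order.sign_off(): hands the job in; it is judged then, once.
The state is a dict: "clock": time; "qpos": joint angles; "qd": joint speeds; "effort": joint torques, N m; "position": TCP position; "ee_rot": TCP orientation; "contact_force": force on the tool from outside, world axes, zero at the start; "moment": the same for the moment, N m; "width": finger opening in m; "gripper_force": force on a finger pad.
Only numpy, scipy, OpenCV 4.12 (cv2) and the standard library are available. Lean on these libraries where they do the work, as an engineer would, in place of code of your own. Each camera call takes 0.05 s, during which the arm holds its last target. There are 200 camera calls.

TASK

Push the lever of the test-force selector on the hardness tester's console clockwise with a fingertip, counting the clicks, until it rests at the sixth of its seven marks, without running on to the seventh; only then press the red start button right down, let it come up again and finish clear. The lever is pushed, never pinched between the fingers, and the parts and gauges standing about stay where they are.

Things in the scene. Friction and masses are not known exactly. Their poses are not given: they have to be found in the camera images.
- console: Hardness tester's console, fixed: a grey box 250 (x) x 320 (y) mm, its level top 90 mm above the bench. Origin: centre of its underside; z up, front towards its own -x, +y to the left seen from the front. On top: black selector lever (left), red button (right, near the front), loose brass block, and along the rear edge (x = 85 to 115 mm, y within 110) a display hood 32 mm high.
- selector_axis (a point): Point on the selector's upright axis at the height of the console's top; at x = -5, y = 65 mm in the console's frame, axes as the console's. Seven black lines engraved 30 degrees apart, 54 mm and more from the axis, form a half circle round it: the first (shortest) towards +y (9 o'clock seen from the front), the fourth towards +x (12 o'clock), the seventh (longest) towards -y (3 o'clock).
- selector (a joint): Angle of the lever, rad, growing clockwise seen from above: 0 at the first mark, 0.524 more per mark, 2.618 at the sixth, 3.142 at the seventh, just past which is a stop. Starts at rest at the first, second or third mark. A spring detent holds it at each mark (about 0.1 N m); pushed just over half-way to the next mark it snaps on to that mark by itself.
- selector_nose (a point): Centre of the lever's end face, 48 mm from the axis, 24 mm above the console's top; moves with the lever, its x axis points outwards along the lever. The lever: an upright black bar with a white line on top, 14 mm wide, from 16 mm behind the axis to 48 mm ahead of it, from 10 to 38 mm above the console's top; under it a round hub of 20 mm radius, up to 10 mm above the top.
- start_top (a point): Centre of the top of the red start button, 22 mm above the console's top when up; 32 mm in diameter, in a black collar of 48 mm diameter and 12 mm height.
- start (a joint): Travel of the red start button, m: 0 up, 0.006 fully down (about 5 N); a spring lifts it again.
- hub_bolt_mid (a point): Loose stainless hub bolt standing on its hexagon head on the bench: 126 mm high, head 27 mm across flats, collar 36 mm, shank 16 mm. Point half-way up.
- anvil_insert_mid (a point): Loose blued steel anvil insert on the bench: a disc 58 mm in diameter and 14 mm thick with a stem pointing up, 46 mm high in all. Point on its axis half-way up.
- cal_block_mid (a point): Loose brass calibration block, a disc 52 mm in diameter and 12 mm thick, lying on the console's top behind the red button. Its centre.
- ring_gauge_mid (a point): Loose steel thread ring gauge lying on the bench, 60 mm outside diameter, 20 mm high. Its centre.
- hub_nut_mid (a point): Loose steel nut lying on the bench, 30 mm wide, 16 mm high. Its centre.
- caliper_mid (a point): Loose slide caliper lying on the bench, 235 mm long, 58 mm over the jaws, 13 mm high. Middle of its beam.
- loupe_mid (a point): Loose stand loupe on the bench: a cylinder 42 mm in diameter, 46 mm high. Its centre.

How it is judged:
On the way, in this order (a step that is already met when the one before it is completed fails the run):
1. the selector rests at the sixth mark (value of joint selector between 2.498 and 2.738 rad and velocity of joint selector between -0.2 and 0.2 rad/s), for 0.3 s.
2. the start button is pressed right down (value of joint start above 0.0045 m), for 0.04 s.
At the end, for the whole second after the job is handed in: The selector stands at the sixth mark (within 0.12 rad of 2.618), the start button has been pressed since and is up again (less than 1 mm down), and every loose thing is within 15 mm of where it stood (value of joint selector between 2.498 and 2.738 rad and value of joint start below 0.001 m and distance of each of hub_bolt_mid, anvil_insert_mid, cal_block_mid, ring_gauge_mid, hub_nut_mid, caliper_mid, loupe_mid from where it was at the start of the episode below 0.015 m); the robot touches nothing.
It fails at once if the selector is run past the sixth mark, more than half-way to the seventh (value of joint selector above 2.918 rad).
It fails at once if the start button is pressed while the selector is not at the sixth mark (value of joint start above 0.003 m and not (value of joint selector between 2.498 and 2.738 rad)).
It fails at once if the selector lever is pinched: fingers press on both of its sides at once (contact force between the fingers and selector_c1 above 1 N and contact force between the fingers and selector_c2 above 1 N).
It fails at once if a loose part or gauge is lifted, knocked over or moved more than 15 mm (distance of any of hub_bolt_mid, anvil_insert_mid, cal_block_mid, ring_gauge_mid, hub_nut_mid, caliper_mid, loupe_mid from where it was at the start of the episode above 0.015 m).
It also fails if it takes over 45 s, if anything falls off the work surface, if the arm or the gripper's body presses on something with over 40 N, if the wrist force passes 120 N, or if a joint passes its speed limit or range.

## Working session

There is one attempt and no reset: what is moved stays moved. The work goes in short steps, Python scripts to look and compute and a tool call to move; the robot and the scene stay as the last step left them, time stands still between calls to the robot, and variables do not carry over. Pictures are saved under pics/ and viewed, at most 10 in all, crops included, and the job is handed in when it is done.

Besides the shell and the picture viewer there is one more tool, called after ">>>" as a command line: name --argument value ..., lists and objects as JSON in quotes. send_rows: Moves the arm, as the interface text tells. Its arguments: {"type":"object","properties":{"xyz":{"type":"array"},"delta_rot":{"type":"array"},"gripper":{"type":"number"},"force":{"type":"number"}},"required":["xyz","delta_rot"]}

```bash
mkdir -p pics; cat > h.py <<'E'
import numpy as np, cv2
from rig import readout, viewer, order, manip
def shot(n,f):
    im=viewer.get_image(n); np.savez(f'/tmp/{f}.npz',**im); return im
def save(im,f,crop=None,s=1):
    c=im['color'][:,:,::-1]
    if crop: x0,y0,x1,y1=crop; c=c[y0:y1,x0:x1]
    cv2.imwrite(f'pics/{f}.png',cv2.resize(c,None,fx=s,fy=s,interpolation=cv2.INTER_CUBIC))
def pt(im,u,v,z=None):
    K=im['K'];T=np.linalg.inv(im['camera_from_world'])
    r=np.array([(u-K[0,2])/K[0,0],-(v-K[1,2])/K[1,1],-1])
    d=T[:3,:3]@r;o=T[:3,3]
    t=im['depth'][int(round(v)),int(round(u))] if z is None else (z-o[2])/d[2]
    return o+t*d
E
python3 - <<'E'
from h import *
a=shot('top','top0');save(a,'top0',None,1.5)
b=shot('scene','scene0');save(b,'scene0',None,1.5)
print(readout.get_state(),manip.hold_point_z)
E
```

```text
{'clock': 0.1, 'qpos': array([-1.23898234e+00,  2.76550676e-01,  1.50599938e+00, -4.92125925e-06,
        1.36070035e+00, -1.20998170e-01]), 'qd': array([ 1.73896414e-03, -1.47446801e-03, -5.07533905e-03, -1.91775209e-04,
       -2.07667428e-03, -9.91129082e-05]), 'effort': array([ 1.13052010e-03, -4.17701840e+01, -2.46403116e+01, -1.03098494e-04,
        5.79045096e-03,  6.87547725e-06]), 'position': array([ 0.25140206, -0.51661132,  0.23051827]), 'ee_rot': array([-8.24026380e-04,  9.74478988e-01,  2.24477204e-01, -8.96015518e-05]), 'contact_force': array([-0.91265975,  0.10058013,  0.5833295 ]), 'moment': array([-0.05680841,  0.02073202,  0.02029481]), 'gripper_force': 0.0, 'width': 0.08524958804289488} 0.0187
```

View pics/top0.png

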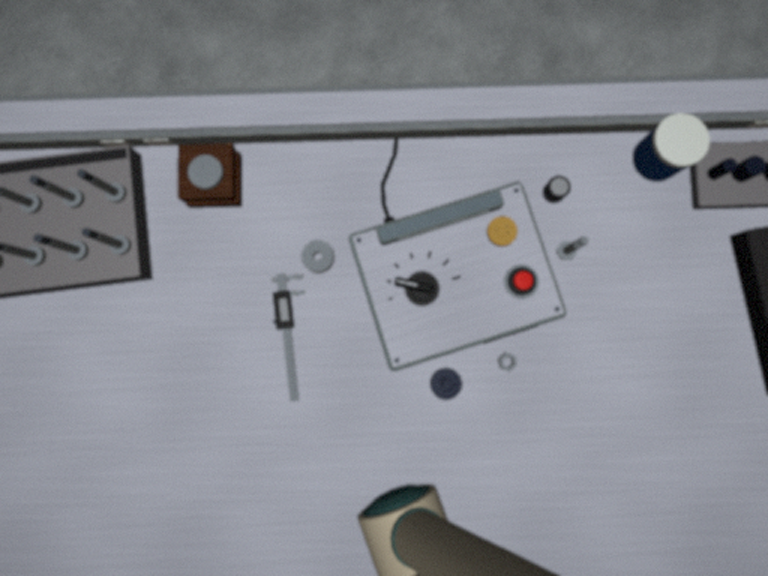

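View pics/scene0.png

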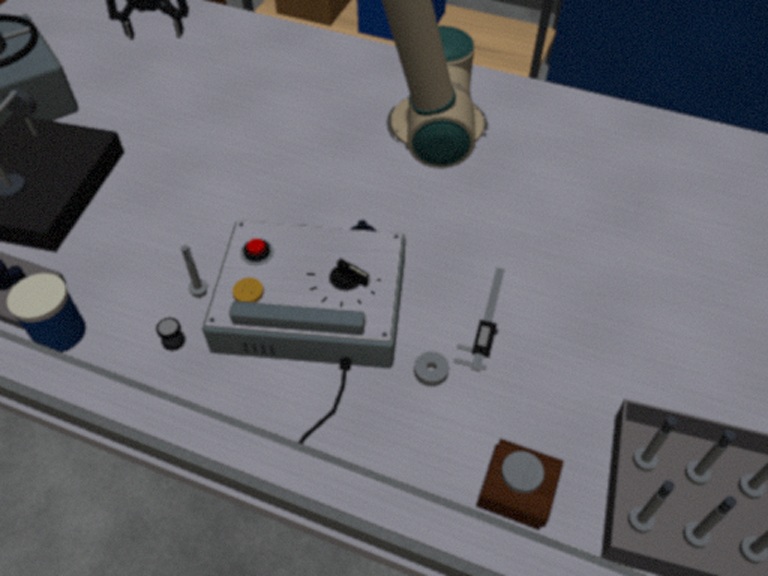

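The top view shows the console's top corners at about (350,235), (521,182), (565,314) and (392,369) in enlarged pixels. The lever axis is near (422,288) and points left to about (397,282); the button is at (523,281). In the scene view the anvil insert sits close to the front edge.

```bash
cat >> h.py <<'E'
def fit(P,Q): # 2D rigid console->world
    P=np.array(P);Q=np.array(Q);p=P.mean(0);q=Q.mean(0);A=(P-p);B=(Q-q)
    th=np.arctan2((A[:,0]*B[:,1]-A[:,1]*B[:,0]).sum(),(A*B).sum())
    R=np.array([[np.cos(th),-np.sin(th)],[np.sin(th),np.cos(th)]]);return th,R,q-R@p
E
python3 - <<'E'
from h import *
np.set_printoptions(precision=4,suppress=True)
a=dict(np.load('/tmp/top0.npz'))
W=[pt(a,u/1.5,v/1.5,.09)[:2] for u,v in [(350,235),(521,182),(565,314),(392,369)]]
C=[(.125,.16),(.125,-.16),(-.125,-.16),(-.125,.16)]
th,R,t=fit(C,W);print(np.degrees(th),t,[w-(R@c+t) for c,w in zip(C,W)])
print('axis',R@[-.005,.065]+t)
hsv=cv2.cvtColor(a['color'],cv2.COLOR_RGB2HSV)
m=((hsv[...,0]<6)|(hsv[...,0]>174))&(hsv[...,1]>180)&(hsv[...,2]>120)
v,u=np.nonzero(m);k=(u>300)&(u<400)&(v>150)&(v<220)
b=pt(a,u[k].mean(),v[k].mean(),.112);print('button',b,k.sum(),pt(a,u[k].mean(),v[k].mean()),R.T@(b[:2]-t))
for n,(u,v,z) in dict(bolt=(568,250,.0),bolttop=(583,240,.126),insert=(446,383,.01),cal=(502,231,.102),ring=(318,257,.02),nut=(507,361,.016),loupe=(560,186,.046),axis=(424,289,.1),nose=(397,282,.128),m1=(390,298,.09),m7=(456,277,.09),m4=(412,256,.09)).items():
    p=pt(a,u/1.5,v/1.5,z);print(n,p,pt(a,u/1.5,v/1.5)[2],R.T@(p[:2]-t))
save(a,'lev',(240,150,320,210),10)
E
```

```text
15.812676000172099 [ 0.578  -0.0419] [array([-0.0033, -0.006 ]), array([-0.0059,  0.0028]), array([0.0035, 0.0072]), array([ 0.0057, -0.0041])]
axis [0.5554 0.0193]
button [ 0.5632 -0.1494  0.112 ] 119 [ 0.563  -0.1489  0.114 ] [-0.0435 -0.0994]
bolt [ 0.6276 -0.2589  0.    ] 0.045607002183657874 [-0.0114 -0.2224]
bolttop [ 0.6252 -0.2495  0.126 ] 0.12444171334865994 [-0.0111 -0.2126]
insert [ 0.3893 -0.0226  0.01  ] 0.04840433037736447 [-0.1762  0.0699]
cal [ 0.6486 -0.12    0.102 ] 0.10053863272201902 [ 0.0466 -0.0945]
ring [0.6248 0.2045 0.02  ] -0.005265273090802047 [0.1122 0.2243]
nut [ 0.4261 -0.1336  0.016 ] 0.000625648021198133 [-0.1711 -0.0469]
loupe [ 0.7379 -0.238   0.046 ] 0.04815391039488515 [ 0.1004 -0.2323]
axis [0.5532 0.016  0.1   ] 0.12570151876395785 [-0.0081  0.0624]
nose [0.5636 0.0615 0.128 ] 0.1246748284924728 [0.0143 0.1034]
m1 [0.5403 0.0741 0.09  ] 0.08921490145846556 [-0.0047  0.1218]
m7 [ 0.5732 -0.04    0.09  ] 0.09013021722933812 [-0.0041  0.0031]
m4 [0.6117 0.0343 0.09  ] 0.08838768687880849 [0.0532 0.0641]
```

View pics/lev.png

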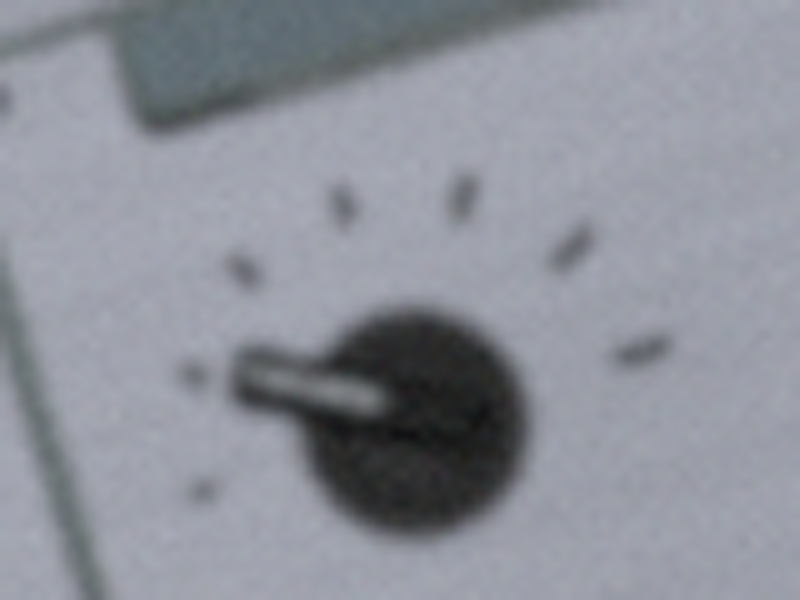

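The crop shows the seven marks, from (203,490) for the first to (642,352) for the seventh. The lever points at the second mark, (193,375), so it needs 4 clicks. I'm moving above the trailing side with the fingers shut, turning so the finger's flat side faces the lever.

>>> send_rows --xyz '[[0.0137, 0.0284, 0], [0.0137, 0.0284, 0], [0.0137, 0.0284, 0], [0.0137, 0.0284, 0], [0.0137, 0.0284, 0], [0.0137, 0.0284, 0], [0.0137, 0.0284, 0], [0.0137, 0.0284, 0], [0.0137, 0.0284, 0], [0.0137, 0.0284, 0]]' --delta_rot '[[0, 0, 8.5], [0, 0, 8.5], [0, 0, 8.5], [0, 0, 8.5], [0, 0, 8.5], [0, 0, 8.5], [0, 0, 8.5], [0, 0, 8.5], [0, 0, 8.5], [0, 0, 8.5]]' --gripper 0 --force 20

```text
clock: 1.1
position: [0.3887, -0.2317, 0.231]
ee_rot: [-0.0, 0.564, 0.826, 0.0]
contact_force: [0.6, -0.1, 0.4]
width: 0.0001
gripper_force: 0.0
```

>>> send_rows --xyz '[[0.0137, 0.0284, 0], [0.0137, 0.0284, 0], [0.0137, 0.0284, 0], [0.0137, 0.0284, 0], [0.0137, 0.0284, 0], [0.0137, 0.0284, 0], [0.0137, 0.0284, 0], [0.0137, 0.0284, 0], [0.0137, 0.0284, 0], [0.0137, 0.0284, 0], [0, 0, 0], [0, 0, 0]]' --delta_rot '[[0, 0, 8.5], [0, 0, 8.5], [0, 0, 8.5], [0, 0, 8.5], [0, 0, 8.5], [0, 0, 8.5], [0, 0, 8.5], [0, 0, 8.5], [0, 0, 8.5], [0, 0, 8.5], [0, 0, 0], [0, 0, 0]]'

```text
clock: 2.3
position: [0.5251, 0.0512, 0.2307]
ee_rot: [-0.001, -0.139, 0.99, -0.0]
contact_force: [-0.8, -0.2, 0.6]
width: 0.0002
gripper_force: 0.0
```

```bash
python3 - <<'E'
from h import *
np.set_printoptions(precision=4,suppress=True)
s=readout.get_state();q=s['ee_rot'];print(s['clock'],s['position'],q,np.degrees(2*np.arctan2(q[2],q[1])),s['qpos'],s['contact_force'],s['width'])
a=shot('wrist','w1');save(a,'w1',None,1.5)
E
```

```text
2.3 [0.5251 0.0512 0.2307] [-0.0009 -0.1388  0.9903 -0.0002] 195.95943474300972 [-0.0344  0.2058  1.603  -0.0006  1.3344 -1.8836] [-0.753  -0.1802  0.5543] 0.00015863275016886122
```

View pics/w1.png

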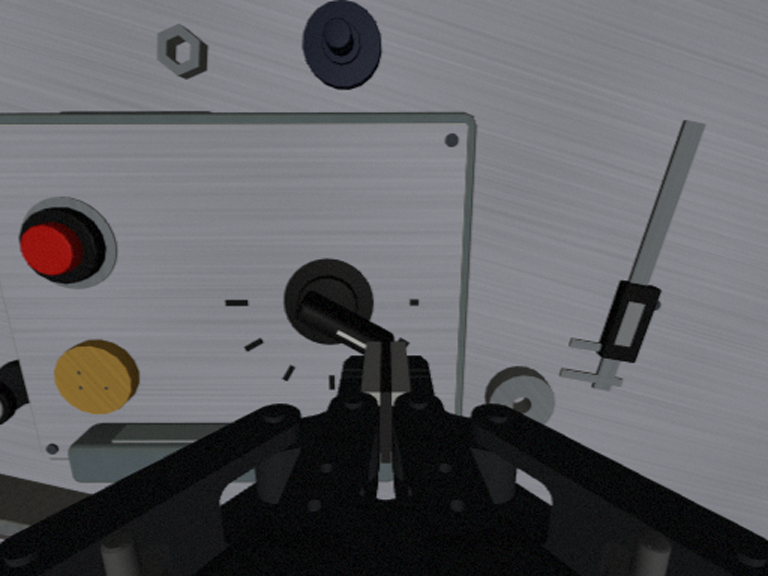

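The wrist view shows the hub at (329,302), mark 1 at (414,302), mark 7 at (236,303) and mark 4 at (332,382). The lever is still at mark 2, and the button's top is at (51,249).

```bash
python3 - <<'E'
from h import *
np.set_printoptions(precision=4,suppress=True)
a=dict(np.load('/tmp/w1.npz'))
g=lambda u,v,z:pt(a,u/1.5,v/1.5,z)[:2]
m1,m7,m4,m5,m6=[g(u,v,.09) for u,v in[(414,302),(236,303),(332,382),(289,373),(254,344)]]
d=m1-m7;print('yaw',np.degrees(np.arctan2(d[1],d[0]))-90, 'hub',g(329,302,.1))
hub=g(329,302,.1)
for m in(m1,m4,m5,m6,m7):
    e=m-hub;print(m,np.linalg.norm(e),np.degrees(np.arctan2(e[1],e[0])))
f=d/np.linalg.norm(d); print('foot of m4', m7+f*((m4-m7)@f))
print('but',g(51,249,.112),'collar',g(68,243,.095),'corner',g(472,118,.09))
print('z',[pt(a,u/1.5,v/1.5)[2] for u,v in[(414,290),(51,249),(386,350)]], 'tip',pt(a,386/1.5,346/1.5))
E
```

```text
yaw 16.28121439971858 hub [0.5539 0.0218]
[0.5418 0.0763] 0.05583755796485756 102.53496211911803
[0.6148 0.0379] 0.06299957697211833 14.767307811212733
[0.6163 0.007 ] 0.06412686545003626 -13.310158658378185
[ 0.6013 -0.021 ] 0.06388269375136213 -42.06437368277824
[ 0.5753 -0.0385] 0.06396967095725245 -70.44932922995498
foot of m4 [0.5579 0.0212]
but [ 0.5629 -0.1459] collar [ 0.5629 -0.1473] corner [0.4212 0.0759]
z [np.float64(0.09167094673828763), np.float64(0.11440218232189475), np.float64(0.24377595192689538)] tip [0.5135 0.0485 0.2404]
```

>>> send_rows --xyz '[[0.001, 0.001, -0.025], [0.001, 0.001, -0.025], [0.001, 0.001, -0.025], [0, 0, -0.025], [0, 0, -0.015], [0, 0, -0.007], [0, 0, 0], [0, 0, 0]]' --delta_rot '[[0, 0, 0], [0, 0, 0], [0, 0, 0], [0, 0, 0], [0, 0, 0], [0, 0, 0], [0, 0, 0], [0, 0, 0]]'

```text
clock: 3.15
position: [0.529, 0.0533, 0.1101]
ee_rot: [0.001, -0.138, 0.99, -0.0]
contact_force: [0.3, -0.1, 1.4]
width: 0.0
gripper_force: 0.0
```

```bash
cat >> h.py <<'E'
AX=np.array([.557,.021]);PSI=16.3
def pos(f,r=.04,o=.018):
    a=np.radians(PSI-f); return AX+r*np.array([-np.sin(a),np.cos(a)])-o*np.array([np.cos(a),np.sin(a)])
E
python3 - <<'E'
from h import *
np.set_printoptions(precision=4,suppress=True)
s=readout.get_state();print(s['position'],s['contact_force'])
p=s['position'][:2]
for f in range(0,150,6): print(f,pos(f),pos(f)-p);p=pos(f)
E
```

```text
[0.529  0.0533 0.1101] [ 0.3023 -0.0876  1.3598]
0 [0.5285 0.0543] [-0.0005  0.001 ]
6 [0.5321 0.0571] [0.0036 0.0028]
12 [0.5361 0.0595] [0.0039 0.0024]
18 [0.5402 0.0615] [0.0041 0.002 ]
24 [0.5445 0.0631] [0.0043 0.0015]
30 [0.549  0.0641] [0.0045 0.0011]
36 [0.5535 0.0647] [0.0046 0.0006]
42 [0.5581 0.0648] [0.0046 0.0001]
48 [0.5627 0.0645] [ 0.0046 -0.0004]
54 [0.5672 0.0637] [ 0.0045 -0.0008]
60 [0.5716 0.0624] [ 0.0044 -0.0013]
66 [0.5759 0.0606] [ 0.0042 -0.0018]
72 [0.5799 0.0584] [ 0.004  -0.0022]
78 [0.5837 0.0558] [ 0.0038 -0.0026]
84 [0.5872 0.0528] [ 0.0035 -0.003 ]
90 [0.5903 0.0495] [ 0.0032 -0.0033]
96 [0.5931 0.0459] [ 0.0028 -0.0036]
102 [0.5955 0.0419] [ 0.0024 -0.0039]
108 [0.5975 0.0378] [ 0.002  -0.0041]
114 [0.5991 0.0335] [ 0.0015 -0.0043]
120 [0.6001 0.029 ] [ 0.0011 -0.0045]
126 [0.6007 0.0245] [ 0.0006 -0.0046]
132 [0.6008 0.0199] [ 0.0001 -0.0046]
138 [0.6005 0.0153] [-0.0004 -0.0046]
144 [0.5997 0.0108] [-0.0008 -0.0045]
```

>>> send_rows --xyz '[[0.0031, 0.0038, 0], [0.0039, 0.0024, 0], [0.0041, 0.002, 0], [0.0043, 0.0015, 0], [0.0045, 0.0011, 0], [0.0046, 0.0006, 0], [0.0046, 0.0001, 0], [0.0046, -0.0004, 0], [0.0045, -0.0008, 0], [0, 0, 0], [0, 0, 0]]' --delta_rot '[[0, 0, -6], [0, 0, -6], [0, 0, -6], [0, 0, -6], [0, 0, -6], [0, 0, -6], [0, 0, -6], [0, 0, -6], [0, 0, -6], [0, 0, 0], [0, 0, 0]]'

```text
clock: 4.25
position: [0.5671, 0.0641, 0.1102]
ee_rot: [0.001, 0.325, 0.946, 0.0]
contact_force: [-0.2, -0.3, 0.2]
width: 0.0001
gripper_force: 0.0
```

```bash
python3 - <<'E'
from h import *
np.set_printoptions(precision=4,suppress=True)
s=readout.get_state();print(s['position'],s['contact_force'],pos(54))
a=shot('top','t2');c=a['color'][150:210,240:320,::-1];c=cv2.resize(c,None,fx=5,fy=5,interpolation=2)
b=shot('wrist','w2');d=cv2.resize(b['color'][:,:,::-1],(400,300))
cv2.imwrite('pics/c2.png',np.hstack([c,d]))
E
```

```text
[0.5671 0.0641 0.1102] [-0.1622 -0.2806  0.1937] [0.5672 0.0637]
```

View pics/c2.png

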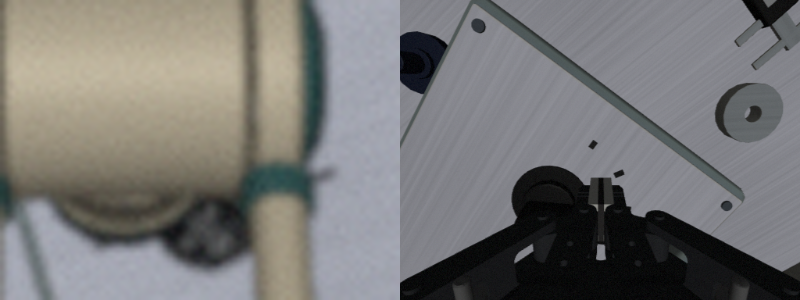

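The arm hides the lever in the top view, and the fingers hide it in the wrist view at about (600,190). I'm checking the scene camera.

```bash
python3 - <<'E'
from h import *
a=shot('scene','s2');save(a,'s2',(170,120,290,210),6)
E
```

```text
(no output)
```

View pics/s2.png

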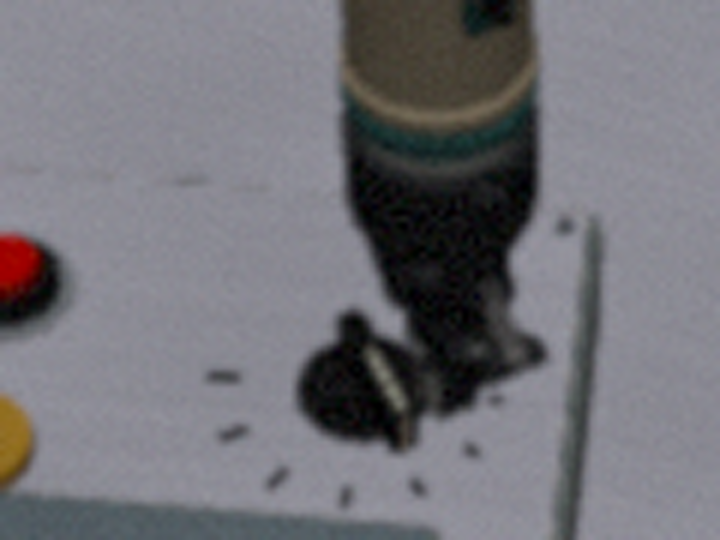

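The scene crop shows the white line running from (375,355) to (405,430), pointing at mark 3 (418,487), so that is one click. Next, mark 4.

>>> send_rows --xyz '[[0.0045, -0.0016, 0], [0.0042, -0.0018, 0], [0.004, -0.0022, 0], [0.0038, -0.0026, 0], [0.0033, -0.0028, 0], [0, 0, 0], [0, 0, 0]]' --delta_rot '[[0, 0, -6], [0, 0, -6], [0, 0, -6], [0, 0, -6], [0, 0, -6], [0, 0, 0], [0, 0, 0]]'

```text
clock: 5.1
position: [0.5863, 0.0532, 0.1093]
ee_rot: [-0.0, 0.559, 0.829, -0.0]
contact_force: [-0.7, -0.2, 0.4]
width: 0.0001
gripper_force: 0.0
```

```bash
python3 - <<'E'
from h import *
s=readout.get_state();print(s['position'],s['contact_force'],pos(84))
a=shot('scene','s3');save(a,'s3',(170,120,290,210),6)
E
```

```text
[0.58629123 0.05324854 0.10929663] [-0.65140081 -0.22660814  0.40415492] [0.58717818 0.05283202]
```

View pics/s3.png

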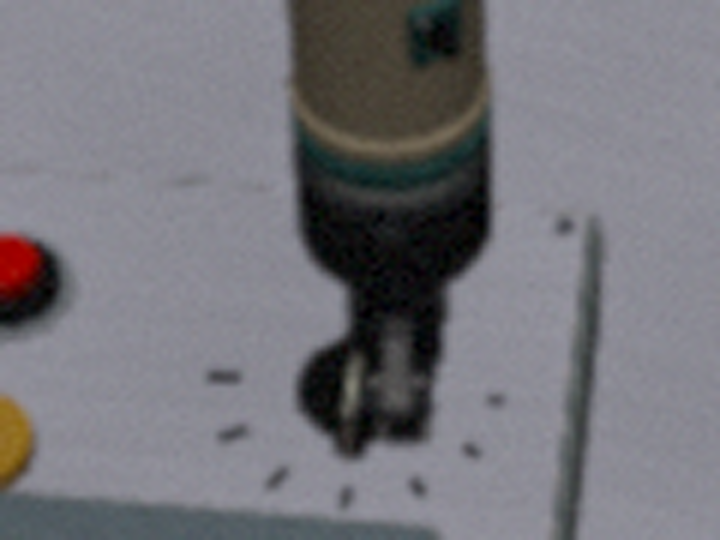

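The white line now runs from (355,355) to (348,440), towards mark 4 (346,495). Next, mark 5.

>>> send_rows --xyz '[[0.0038, -0.0036, 0], [0.0028, -0.0036, 0], [0.0024, -0.0039, 0], [0.002, -0.0041, 0], [0.0012, -0.0033, 0], [0, 0, 0], [0, 0, 0]]' --delta_rot '[[0, 0, -6], [0, 0, -6], [0, 0, -6], [0, 0, -6], [0, 0, -5], [0, 0, 0], [0, 0, 0]]'

```text
clock: 5.85
position: [0.5985, 0.0349, 0.1093]
ee_rot: [-0.0, 0.748, 0.663, -0.0]
contact_force: [-0.6, 0.7, 0.6]
width: 0.0002
gripper_force: 0.0
```

```bash
python3 - <<'E'
from h import *
s=readout.get_state();print(s['position'],s['contact_force'],pos(113),pos(135))
a=shot('scene','s4');save(a,'s4',(170,120,290,210),6)
E
```

```text
[0.59849752 0.03485103 0.10932431] [-0.62866516  0.70984183  0.60479924] [0.5988269  0.03421024] [0.60072987 0.01757969]
```

View pics/s4.png

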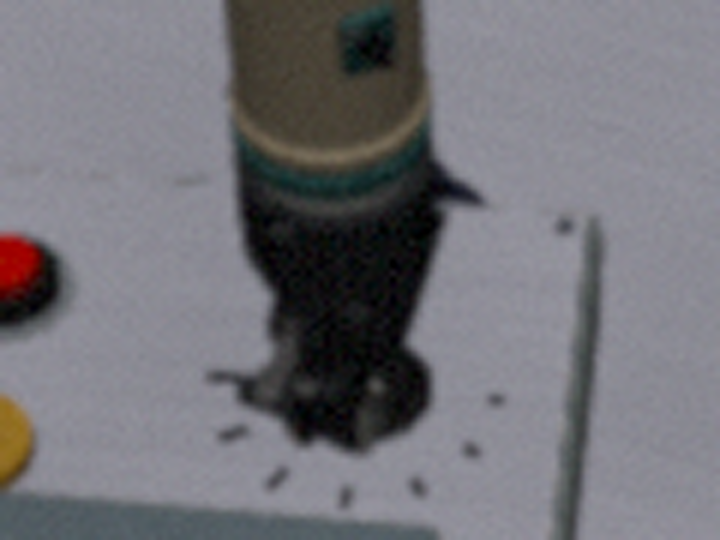

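The lever's nose at (305,435) points at mark 5 (277,478) and there is no residual force, so three clicks are done. The last click goes slowly, stopping the finger 8° short of mark 6.

>>> send_rows --xyz '[[0.0015, -0.0051, 0], [0.0006, -0.0046, 0], [0.0002, -0.0023, 0], [0.0001, -0.0023, 0], [0, -0.0023, 0], [-0.0001, -0.0023, 0], [-0.0002, -0.0023, 0], [-0.0002, -0.0015, 0], [0, 0, 0], [0, 0, 0], [0, 0, 0]]' --delta_rot '[[0, 0, -6], [0, 0, -6], [0, 0, -3], [0, 0, -3], [0, 0, -3], [0, 0, -3], [0, 0, -3], [0, 0, -2], [0, 0, 0], [0, 0, 0], [0, 0, 0]]'

```text
clock: 7.0
position: [0.6006, 0.0122, 0.1093]
ee_rot: [-0.0, 0.891, 0.454, 0.0]
contact_force: [0.1, -0.0, -0.8]
width: -0.0001
gripper_force: 0.0
```

```bash
python3 - <<'E'
from h import *
s=readout.get_state();print(s['position'],s['contact_force'],pos(142),s['qpos'])
E
```

```text
[0.60060925 0.01221045 0.10933185] [ 0.12994025 -0.02290719 -0.78081474] [0.59998708 0.01227586] [-9.54797882e-02  4.03034828e-01  1.63103261e+00  4.22738261e-05
  1.10749511e+00  5.32634827e-01]
```

>>> send_rows --xyz '[[0.003, 0.004, 0], [0.002, 0.004, 0.003], [0, 0, 0.03], [0, 0, 0.035], [0, 0, 0.03], [0, -0.04, 0], [0, -0.04, 0], [0, -0.04, 0], [-0.008, -0.02, 0], [-0.008, -0.01, 0], [0, 0, 0], [0, 0, 0]]' --delta_rot '[[0, 0, 0], [0, 0, 0], [0, 0, 0], [0, 0, 0], [0, 0, 0], [0, 0, 0], [0, 0, 0], [0, 0, 0], [0, 0, 0], [0, 0, 0], [0, 0, 0], [0, 0, 0]]'

```text
clock: 8.2
position: [0.5897, -0.1289, 0.2075]
ee_rot: [-0.0, 0.891, 0.454, 0.0]
contact_force: [-0.9, -0.2, -0.3]
width: -0.0002
gripper_force: 0.0
```

```bash
python3 - <<'E'
from h import *
s=readout.get_state();print(s['position'],s['contact_force'])
a=shot('scene','s5');c=cv2.resize(a['color'][120:210,130:290,::-1],(800,450),interpolation=2)
cv2.imwrite('pics/s5.png',c)
E
```

```text
[ 0.58971637 -0.12893156  0.20749752] [-0.92288259 -0.18579273 -0.3394813 ]
```

View pics/s5.png

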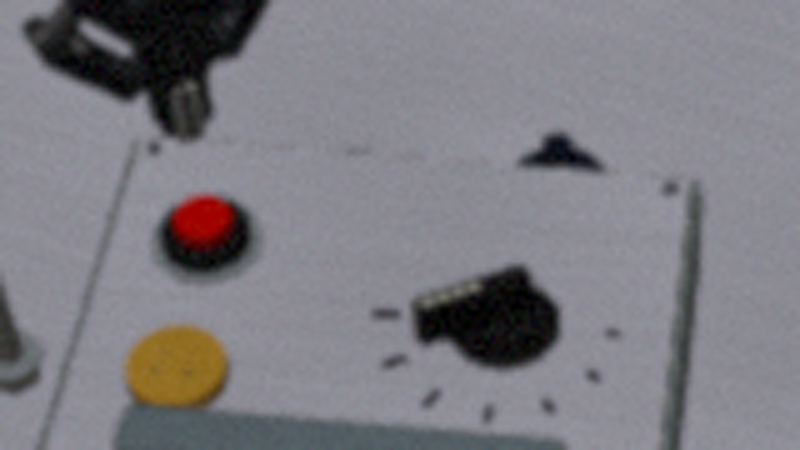

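The white line runs from about (418,300) to (480,285) and marks 6 and 7 are at (395,361) and (385,313). I'm projecting the predicted line for each mark to tell which one it matches.

```bash
python3 - <<'E'
from h import *
a=dict(np.load('/tmp/s5.npz'))
K=a['K'];T=a['camera_from_world']
def pr(p):
    c=T[:3,:3]@p+T[:3,3];u=K[0,0]*c[0]/-c[2]+K[0,2];v=K[1,1]*-c[1]/-c[2]+K[1,2];return np.round([(u-130)*5,(v-120)*5])
for f in (120,150,180):
    A=np.radians(PSI-f);D=np.array([-np.sin(A),np.cos(A)])
    print(f,[pr(np.r_[AX+r*D,z]) for r,z in((-.016,.128),(.048,.128),(.048,.1),(.06,.09))])
print(pr(np.r_[AX,.1]))
E
```

```text
120 [array([520., 254.]), array([443., 333.]), array([446., 368.]), array([432., 395.])]
150 [array([530., 263.]), array([413., 303.]), array([417., 338.]), array([396., 357.])]
180 [array([533., 275.]), array([408., 266.]), array([411., 301.]), array([390., 311.])]
[503. 308.]
```

Mark 6 (150°) predicts the tail at (530,263) and the nose at (413,303), which matches the picture. Now the start button.

>>> send_rows --xyz '[[-0.015, -0.01, 0], [-0.012, -0.009, 0], [0, 0, -0.03], [0, 0, -0.03], [0, 0, -0.02], [0, 0, -0.013], [0, 0, -0.003], [0, 0, -0.002], [0, 0, -0.002], [0, 0, -0.002], [0, 0, 0], [0, 0, 0]]' --delta_rot '[[0, 0, 0], [0, 0, 0], [0, 0, 0], [0, 0, 0], [0, 0, 0], [0, 0, 0], [0, 0, 0], [0, 0, 0], [0, 0, 0], [0, 0, 0], [0, 0, 0], [0, 0, 0]]'

```text
clock: 9.45
position: [0.5627, -0.1492, 0.106]
ee_rot: [0.0, 0.891, 0.454, 0.0]
contact_force: [-3.2, 0.5, 5.6]
width: 0.0001
gripper_force: 3.0
```

>>> send_rows --xyz '[[0, 0, -0.001], [0, 0, -0.001], [0, 0, 0], [0, 0, 0]]' --delta_rot '[[0, 0, 0], [0, 0, 0], [0, 0, 0], [0, 0, 0]]'

```text
clock: 9.85
position: [0.5628, -0.1492, 0.1059]
ee_rot: [0.001, 0.891, 0.454, 0.0]
contact_force: [-5.4, 1.6, 16.8]
width: -0.0001
gripper_force: 7.7
```

The force rose to 17 N with no further travel, so the button is at the bottom. Lifting clear.

>>> send_rows --xyz '[[0, 0, 0.005], [0, 0, 0.01], [0, 0, 0.03], [0, 0, 0.04], [0, 0, 0.04], [-0.03, -0.03, 0], [-0.03, -0.03, 0], [-0.03, -0.03, 0], [0, 0, 0], [0, 0, 0], [0, 0, 0]]' --delta_rot '[[0, 0, 0], [0, 0, 0], [0, 0, 0], [0, 0, 0], [0, 0, 0], [0, 0, 0], [0, 0, 0], [0, 0, 0], [0, 0, 0], [0, 0, 0], [0, 0, 0]]'

```text
clock: 10.95
position: [0.4737, -0.2387, 0.2285]
ee_rot: [0.0, 0.891, 0.454, 0.001]
contact_force: [0.6, 0.4, 0.1]
width: -0.0001
gripper_force: 0.0
```

```bash
python3 - <<'E'
from h import *
a=shot('scene','s6');cv2.imwrite('pics/s6.png',cv2.resize(a['color'][100:260,80:330,::-1],(800,512),interpolation=2))
E
```

```text
(no output)
```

View pics/s6.png

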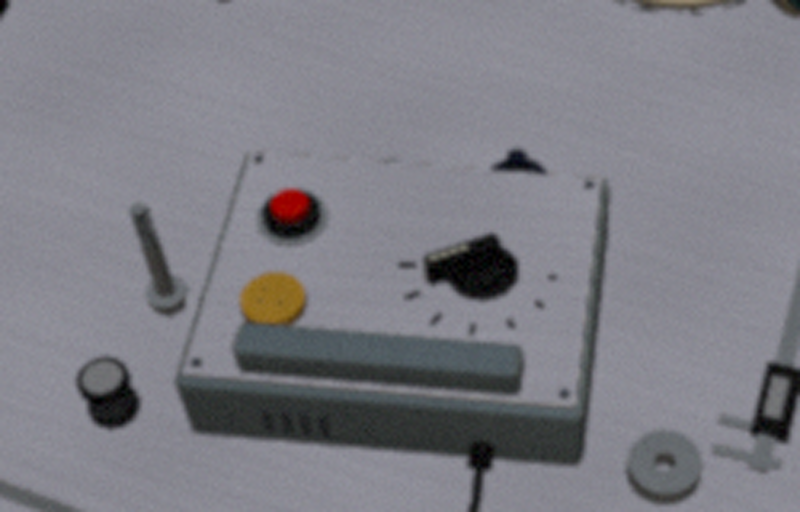

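The button is up at (290,207), the lever nose at (430,260) is unchanged at mark 6, and the loose parts look undisturbed with the arm clear.

```bash
python3 -c "
from rig import order
print(order.sign_off())"
```

```text
the job is handed in; nothing more can be done
None
```

I pushed the lever four clicks from the second mark to the sixth, then pressed the start button right down and let it come up. The arm ended clear with the loose parts looking undisturbed; the job is handed in, though the hand-in returned no verdict.

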